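Seat the sample vial in the turbidity meter and relatch its flap

ROBOT

A 6-joint arm with a two-finger parallel gripper is mounted at the origin on a cart in front of the work surface, level with it; the furniture and walls round the work are solid. World frame = base frame: x ahead of the robot, y to its left, z up, the work surface at z = 0. Lengths are in m, angles in degrees, forces in N, time in s.
With the tool pointing down it reaches from about 0.35 to 0.875 m from the base axis. Payload 4.2 kg.
Tool frame: the origin (TCP) lies between the finger pads; the fingertips stand 14 mm ahead of it and the grasp point (between the pads) lies 5 mm behind it; x points along the fingers, y is the direction in which the jaws open and shut, and the axes are right-handed (so a half turn about x gives the same grasp; the last joint's range is limited). The gripper opens to 87 mm and grips with 3 to 60 N. Pads are 19 mm wide; open, the fingers measure 117 mm over their backs; the gripper's body (75 mm by 190 mm) begins 51 mm behind the grasp point.
Start: joints at [-52.62, 22.042, 0.453, 0, -68.411, -14.817], TCP at [0.24, -0.577, 0.237] pointing down, gripper open.
Joint ranges: [-179.83, 179.83], [-69.29, 118.12], [-61.27, 80.66], [-181.25, 117.63], [-171.15, -9.14], [-177.46, 177.46]. Speed limits (degrees/s): [159.86, 159.86, 180, 180, 180, 180].

INTERFACE

Orientations are given as a 3x3 rotation matrix whose columns are the frame's x, y, z axes.
In Python, from station import r, imaging, job gives the robot as it stands. The module is installed in compiled form; this text tells all that it offers.
- The arm moves only by the tool apply_moves, never from a script. Its arguments are lists of equal length, an entry for each row: "xyz": the shift along the tool's x, y, z in m, a list of three; "twist": the turn about the tool's x in degrees; "claw": the opening, from 0 (shut) to 1 (fully open). A call has 1 to 12 rows; each row shifts and turns the pose as measured when the row begins, along the tool's axes as they then stand; what a row does not reach is not made up. A row lasts 1/10 s, in which the tool goes at most 50 mm and 8.59 degrees, less where a joint would pass 70% of its speed; a pose out of reach is approached as far as the arm can. A call is refused whole if a number of a shift passes 0.05 or a number of a turn 8.59, either way. A call with a gripper value outside its range is refused whole. The fingers move at their own pace and stop on an object; the grip force is fixed at half the most. Time passes only in rows, so rows that do not move let the fingers close. It gives the time, the measured TCP pose, the force and the opening at its end, in the units of the state.
- r.sense(): the state, without advancing time (a new reading comes with each control period).
- imaging.capture(name): name is "scene" or "top" or "wrist"; returns a dict with "pixels" (420x560x3 uint8, red, green, blue), "mtx" (3x3 intrinsics, pixels), "view" (4x4, takes a point from world to camera coordinates). Camera axes: x right, y down, z forward; pixel columns grow to the right and rows downward; lengths in m; the calibration is good to about 2 mm. A picture is of the moment at which its call begins. There is no depth.
- job.finish_job(): hands the job in, once; it reports no verdict.
Trained networks look in a picture, given as the dict that the camera call returned (one of the last four; its "shot" number tells which), for a name from the list of things; names that differ only in an ending like _2 or _b are one class to them, and where a whole thing is asked for, a point or a joint stands for the part that bears it (a point fixed in the world has none). Each returns a list of dicts, best first, with "p" (0 to 1); they miss things now and then, are a little off and sometimes report something else, mostly with a low value. They report only what shows in the picture. A call takes as long as a camera call. They do not tell look-alikes from the thing itself.
- imaging.regions_of(query, picture): "mask" (420x560 bool, what is visible of it) and "centre" ([column, row] in pixels, amid what is visible of it).
The state is a dict: "time_s": time; "joints": joint angles; "joint_velocities": joint speeds; "effort": joint torques, N m; "tcp_pos": TCP position; "ee_rot": TCP orientation; "wrist_force": force on the tool from outside, world axes, zero at the start; "moment": the same for the moment, N m; "gripper_width": opening from 0.0 (shut) to 1.0 (fully open).
Only numpy, scipy, OpenCV 4.12 (cv2) and the standard library are available. Lean on these libraries where they do the work, as an engineer would, in place of code of your own. Each camera call takes 0.05 s, during which the arm holds its last target.

TASK

The turbidity meter shows no reading because the sample vial under its blue push-latch flap stands proud of its seat. Press the flap so that it pops open, push the white-capped vial straight down until it is fully home in its well, then swing the flap back over and press it until it latches shut again. Push with the fingers only: do not pull the vial up, and do not pick up, shift or knock over the other things on the bench.

Things in the scene. Friction and masses are not known exactly. Their poses are not given: they have to be found in the camera images.
- meter: turbidity meter, 200 x 150 mm, white sides, dark middle, fixed to the bench. Origin: centre of its underside, on the bench; x points from its front (display and keys, nearest the robot) to its hinge side, y along the hinge to its left, z up. The front slopes up to a flat top 74 mm above the bench, which spans x = 0 to 100 mm and carries the blue flap over the vial chamber
- chamber (a point): middle of the mouth of the chamber under the flap, level with the rim of its black collar: x = 47 mm, 83 mm above the bench, fixed to the meter. The mouth is 50 mm (meter's x) by 64 mm (y), 29 mm deep, with the vial in the middle; the collar's walls are 4 mm thick. A 20 mm latch tongue stands on the flap's inner face, 62 mm from the hinge
- flap_hinge (a point): middle of the flap's hinge axis, fixed to the meter at x = 78 mm, y = 0, 88 mm above the bench; the axis runs along the meter's y. Two hinge lugs at y = +-33 mm reach 6 mm above the axis; behind it the meter's flat top, 14 mm lower, is free
- press_mark (a point): middle of the ribbed white press mark (30 x 13 mm) on the flap's outer face, 56 mm from the hinge axis and 7 mm off the hinge plane; moves with the flap. The flap is a flat plate, 71 mm from axis to free edge, 82 mm wide, 6 mm thick; latched it lies level, its outer face 94 mm above the bench
- flap_edge (a point): middle of the flap's free edge, 71 mm from the hinge axis; moves with the flap; fully open it lies 44 mm behind the axis and 144 mm above the bench. To shut the open flap, bring the fingers down behind its outer face (the side away from the front), push it over towards the front and press it down near the mark
- flap (a joint): flap angle, rad: 0 latched and level, 2.2 fully open (leaning to the rear), -0.073 pressed to its stop (4 mm at the mark). Spring towards open: 0.1 Nm (1.8 N at the mark) shut, 0.07 Nm open. Push-push latch: a press past -0.06, let go, frees the latched flap, which swings open in about 1.5 s; the same press latches the shut flap at 0. A shorter press changes nothing
- vial_cap (a point): middle of the top of the vial's white screw cap (24 mm across, 14 mm high), at the meter's x = 46 mm, y = 0; moves with the vial. Fully home it lies 71 mm above the bench, 12 mm below the collar's rim
- vial (a joint): how far the vial is pushed down, m: 0 to 0.004 at the start (standing proud), 0.013 fully home on a firm stop. It grips its well with 3.5 N of friction and stays where it is left; negative means drawn up
- tube_a: 50 ml tube with a red cap standing beside the meter, 33 mm across, 111 mm tall; origin at the centre of its foot. Leave it
- dye: small clear bottle standing beside the meter, 32 mm across, 62 mm tall; origin at the centre of its foot. Leave it
- amber: amber bottle with a black cap standing beside the meter, 45 mm across, 98 mm tall; origin at the centre of its foot. Leave it
- beaker_1: plastic beaker, 86 mm across, 90 mm tall; origin at the centre of its foot. Leave it
- dish: petri dish, 92 mm across, 16 mm tall; origin at the centre of its underside. Leave it
- bench_timer: bench timer, 67 x 63 x 19 mm; origin at the centre of its underside. Leave it
- marker: marker pen lying, 135 mm long along its y, 16 mm thick; origin at the centre of its underside. Leave it
Mind the look-alikes: they are no part of the job. Leave any green look-alike of the dye alone.

How it is judged (in metres and radians):
On the way, in this order (a step that is already met when the one before it is completed fails the run):
1. the flap has been pressed and has popped open (value of joint flap above 1.4 rad), for 0.2 s.
2. the vial is pushed fully home while the flap stands open (value of joint vial above 0.0115 m and value of joint flap above 1 rad), for 0.2 s.
At the end, for the whole second after the job is handed in: the flap is latched (within 0.02 rad of 0, staying there by itself), the vial is within 1.5 mm of fully home (joint above 0.0115), every bystander stands within 30 mm of where it was (value of joint flap between -0.02 and 0.02 rad and value of joint vial above 0.0115 m and distance of each of tube_a, dye, amber, beaker_1, dish, bench_timer, marker from where it was at the start of the episode below 0.03 m and angle between each of tube_a, dye, amber, beaker_1's own z axis and vertical below 0.3 rad); the robot touches nothing.
It fails at once if the vial is drawn up out of its well (by more than 4 mm above its highest start) (value of joint vial below -0.004 m).
It fails at once if the arm or the gripper's body, not the fingers, pushes on the meter (contact force between the arm and meter above 15 N).
It fails at once if a bystander is carried or shoved by more than 30 mm (distance of any of tube_a, dye, amber, beaker_1, dish, bench_timer, marker from where it was at the start of the episode above 0.03 m).
It fails at once if a standing tube, bottle or beaker is knocked over (angle between any of tube_a, dye, amber, beaker_1's own z axis and vertical above 0.5 rad).
It also fails if it takes over 54 s, if anything falls off the work surface, if the arm or the gripper's body presses on something with over 40 N, if the wrist force passes 120 N, or if a joint passes its speed limit or range.

## Working session

There is one attempt and no reset: what is moved stays moved. The work goes in short steps, Python scripts to look and compute and a tool call to move; the robot and the scene stay as the last step left them, time stands still between calls to the robot, and variables do not carry over. Pictures are saved under pics/ and viewed, and the job is handed in when it is done.

Besides the shell and the picture viewer there is one more tool, called after "Emit:" by a JSON object that holds its "fn" and its "kwargs". apply_moves: Moves the arm, as the interface text tells. Its arguments: {"type":"object","properties":{"xyz":{"type":"array","items":{"type":"array","items":{"type":"number"}}},"twist":{"type":"array","items":{"type":"number"}},"claw":{"type":"array","items":{"type":"number"}}},"required":["xyz","twist","claw"]}

```bash
mkdir -p pics
cat > h.py <<'E'
import numpy as np, cv2
from station import r, imaging, job
def cap(n,tag):
    p=imaging.capture(n); cv2.imwrite(f'pics/{tag}.png',p['pixels'][:,:,::-1]); return p
def proj(p,X):
    X=np.atleast_2d(X); c=(p['view'][:3,:3]@X.T).T+p['view'][:3,3]; u=(p['mtx']@c.T).T; return u[:,:2]/u[:,2:]
def ray(p,uv,z):
    R=p['view'][:3,:3]; t=p['view'][:3,3]; o=-R.T@t
    d=R.T@np.linalg.inv(p['mtx'])@np.array([uv[0],uv[1],1.]); return o+d*(z-o[2])/d[2]
E
python3 - <<'E'
from h import *
s=r.sense(); print(s['time_s'],s['tcp_pos'],s['ee_rot'])
for n in ['scene','top']:
    p=cap(n,n+'0'); print(n, -p['view'][:3,:3].T@p['view'][:3,3])
    for q in ['meter','flap','press_mark','vial_cap']:
        for d in imaging.regions_of(q,p)[:3]:
            print(q,round(d['p'],2),d['centre'],d['mask'].sum(), ray(p,d['centre'],.094).round(4))
E
```

```text
0.0 [ 0.23965238 -0.57660954  0.23544858] [[-9.14335204e-04 -3.83607214e-01  9.23495896e-01]
 [ 1.99901090e-03  9.23493735e-01  3.83608296e-01]
 [-9.99997584e-01  2.19682493e-03 -7.75478306e-05]]
scene [-0.29299538  0.70606482  0.76095695]
meter 0.93 [324.5, 220.6] 3287 [0.4103 0.0301 0.094 ]
flap 0.83 [314.7, 204.0] 414 [ 0.4905 -0.0039  0.094 ]
flap 0.31 [321.6, 224.4] 3292 [0.4016 0.0483 0.094 ]
press_mark 0.98 [315.8, 201.7] 422 [ 0.4981 -0.0147  0.094 ]
vial_cap 0.55 [324.7, 224.2] 3302 [0.3972 0.0411 0.094 ]
top [0.43454915 0.05650175 1.37355984]
meter 0.84 [290.3, 250.0] 2868 [ 0.4666 -0.0211  0.094 ]
flap 0.83 [289.3, 238.2] 580 [ 0.5039 -0.0185  0.094 ]
press_mark 0.66 [289.6, 238.4] 567 [ 0.5032 -0.0194  0.094 ]
press_mark 0.66 [288.0, 250.6] 2810 [ 0.4648 -0.0138  0.094 ]
press_mark 0.24 [163.1, 256.5] 643 [0.4499 0.3788 0.094 ]
```

```bash
python3 -c "
import cv2
for n in ['scene0','top0']:
    a=cv2.imread(f'pics/{n}.png'); cv2.imwrite(f'pics/{n}b.png',cv2.resize(a[130:330,190:440] if n=='scene0' else a[170:320,190:390],(800,640 if n=='scene0' else 600),interpolation=cv2.INTER_CUBIC)[:600])
"
```

```text
(no output)
```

View pics/scene0.png

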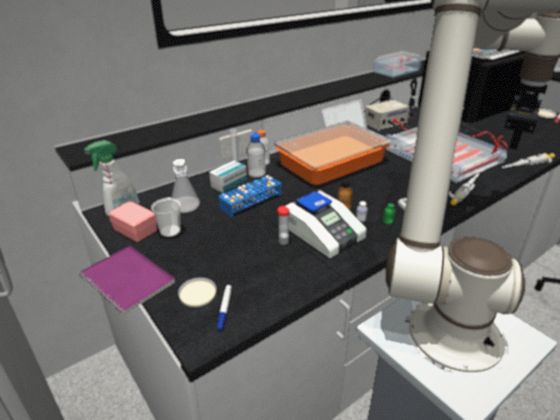

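View pics/top0.png

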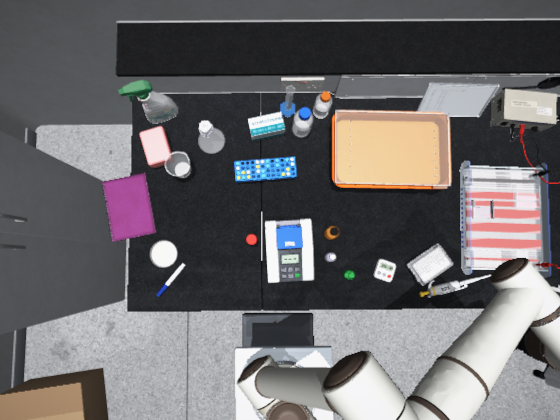

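View pics/top0b.png

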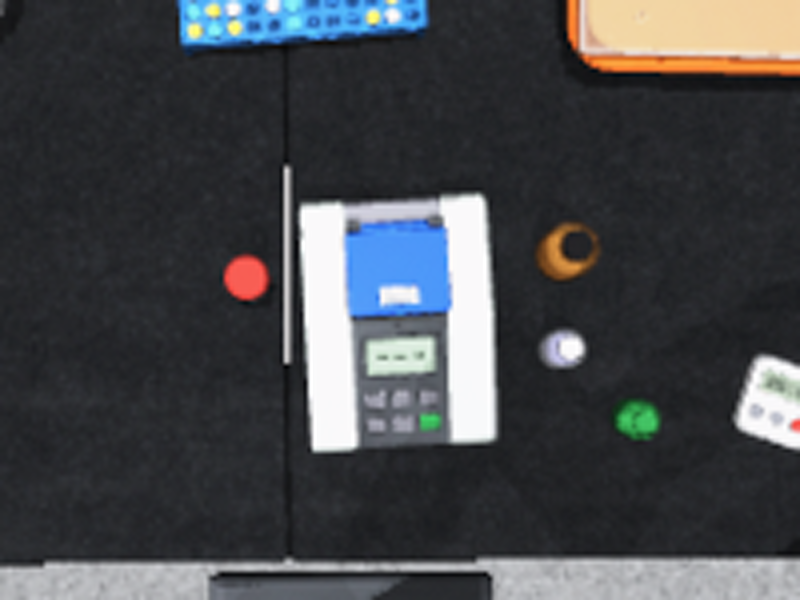

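View pics/scene0b.png

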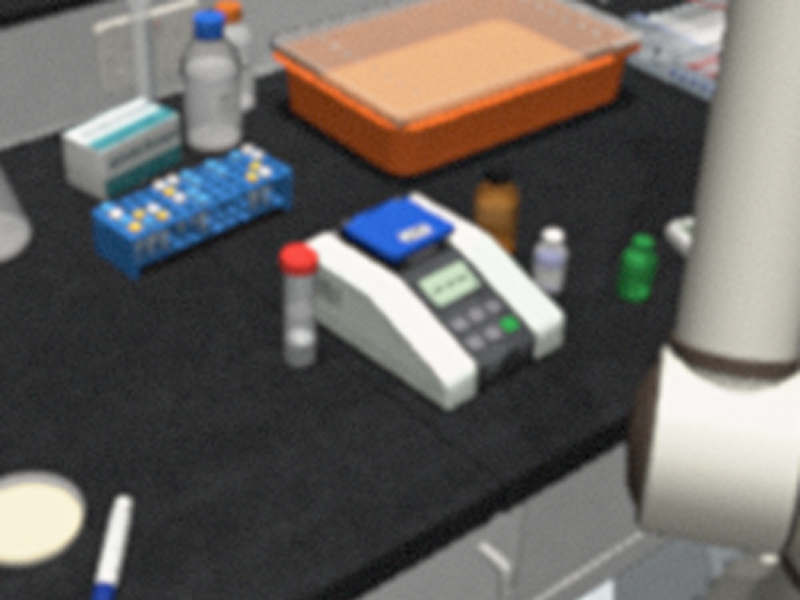

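Run:
```python
from h import *
from scipy.optimize import least_squares
P={n:imaging.capture(n) for n in ['top','scene']}
# flap corners latched in meter frame (outer face z .094), mask = blue+white mark
obs={}
for n,p in P.items():
    hsv=cv2.cvtColor(p['pixels'],cv2.COLOR_RGB2HSV)
    m=cv2.inRange(hsv,(105,150,60),(130,255,255))
    d=imaging.regions_of('flap',p)[0]['mask'].astype(np.uint8)
    d=cv2.dilate(d,np.ones((7,7)))
    m=m&(d*255)
    c=max(cv2.findContours(m,cv2.RETR_EXTERNAL,cv2.CHAIN_APPROX_NONE)[0],key=cv2.contourArea)
    rc=cv2.minAreaRect(c); print(n,rc,cv2.contourArea(c)); obs[n]=c
    mm=imaging.regions_of('meter',p)[0]['mask'].astype(np.uint8)
    print(cv2.minAreaRect(np.argwhere(mm)[:,::-1].astype(np.float32)))
    # mark: whitish within hull of c
    h=np.zeros(m.shape,np.uint8); cv2.fillPoly(h,[cv2.convexHull(c)],1)
    wh=(h>0)&(hsv[:,:,1]<110)&(hsv[:,:,2]>140)
    a=np.argwhere(wh).mean(0)[::-1]; print('mark',a,wh.sum(),ray(p,a,.095).round(4))
p=P['top']
b=cv2.boxPoints(cv2.minAreaRect(obs['top']))
for q in b: print(ray(p,q,.094).round(4))
# silhouette IoU fit on both views w/ box of flap (z .088-.094)
def model(v):
    x,y,a=v; R=np.array([[np.cos(a),-np.sin(a)],[np.sin(a),np.cos(a)]])
    pts=[]
    for X in (7,78):
        for Y in (-41,41):
            for z in (.088,.094):
                pts.append([*(R@np.array([X,Y])/1000+[x,y]),z])
    return np.array(pts)
S=8
tm={}
for n,c in obs.items():
    t=np.zeros((420*S,560*S),np.uint8); mk=np.zeros((420,560),np.uint8); cv2.fillPoly(mk,[cv2.convexHull(c)],1)
    tm[n]=cv2.resize(mk,None,fx=S,fy=S,interpolation=cv2.INTER_NEAREST)
def cost(v,ns):
    o=0
    for n in ns:
        u=((proj(P[n],model(v))+.5)*S).astype(np.int32); t=np.zeros_like(tm[n]); cv2.fillConvexPoly(t,cv2.convexHull(u),1)
        o+=(t!=tm[n]).sum()/tm[n].sum()
    return o
from scipy.optimize import minimize
for ns in (['top'],['scene'],['top','scene']):
    best=min((minimize(cost,[.46,-.02,a],args=(ns,),method='Nelder-Mead',options=dict(initial_simplex=[[.46,-.02,a],[.475,-.02,a],[.46,-.01,a],[.46,-.02,a+.06]],xatol=1e-4,fatol=1e-5)) for a in (0,.04,.08)),key=lambda o:o.fun)
    print(ns,best.x,best.fun,np.degrees(best.x[2]))
for q in ['tube_a','amber','dye']:
    d=imaging.regions_of(q,p)[0]; print(q,d['p'],d['centre'],ray(p,d['centre'],.08).round(3))
```

```text
Traceback (most recent call last):
ValueError: max() iterable argument is empty
```

```bash
cat > fit.py <<'E'
from h import *
from scipy.optimize import minimize
P={n:imaging.capture(n) for n in ['top','scene']}
S=6;tm={};ob={}
for n,p in P.items():
    ds=[d for q in ('flap','press_mark') for d in imaging.regions_of(q,p) if 250<d['mask'].sum()<800]
    hsv=cv2.cvtColor(p['pixels'],cv2.COLOR_RGB2HSV)
    d=ds[0]; print(n,len(ds),d['p'],d['centre'],d['mask'].sum())
    dm=cv2.dilate(d['mask'].astype(np.uint8),np.ones((5,5)))
    px=hsv[d['mask']]; print('med hsv',np.median(px,0))
    m=((hsv[:,:,1]>120)&(hsv[:,:,0]>95)&(hsv[:,:,0]<135)&(hsv[:,:,2]>100)&(dm>0)).astype(np.uint8)
    c=max(cv2.findContours(m,cv2.RETR_EXTERNAL,cv2.CHAIN_APPROX_NONE)[0],key=cv2.contourArea)
    h=np.zeros((420,560),np.uint8); cv2.fillPoly(h,[cv2.convexHull(c)],1); ob[n]=h
    tm[n]=cv2.resize(h,None,fx=S,fy=S,interpolation=cv2.INTER_NEAREST)
    wh=(h>0)&(hsv[:,:,1]<100)&(hsv[:,:,2]>120)
    a=np.argwhere(wh).mean(0)[::-1]; print('area',h.sum(),'mark',a,wh.sum(),ray(p,a,.095).round(4))
def model(v):
    x,y,a=v; R=np.array([[np.cos(a),-np.sin(a)],[np.sin(a),np.cos(a)]])
    return np.array([[*(R@np.array([X,Y])/1000+[x,y]),z] for X in (7,78) for Y in (-41,41) for z in (.088,.094)])
def cost(v,ns):
    o=0
    for n in ns:
        u=((proj(P[n],model(v))+.5)*S).astype(np.int32); t=np.zeros_like(tm[n]); cv2.fillConvexPoly(t,cv2.convexHull(u),1)
        o+=(t!=tm[n]).sum()/tm[n].sum()
    return o
for ns in (['top'],['scene'],['top','scene']):
    b=min((minimize(cost,[.46,-.02,a],args=(ns,),method='Nelder-Mead',options=dict(initial_simplex=[[.46,-.02,a],[.475,-.02,a],[.46,-.01,a],[.46,-.02,a+.06]],xatol=1e-4,fatol=1e-5)) for a in (0,.04,.08)),key=lambda o:o.fun)
    x,y,a=b.x; print(ns,b.x.round(4),round(b.fun,3),'yaw',np.degrees(a).round(2),'mark',x+.022*np.cos(a),y+.022*np.sin(a))
mm=imaging.regions_of('meter',P['top'])[0]['mask'].astype(np.uint8)
print(cv2.minAreaRect(np.argwhere(mm)[:,::-1].astype(np.float32)))
E
python3 fit.py
```

```text
top 2 0.58 [289.8, 238.9] 636
med hsv [107. 175. 248.]
area 598 mark [290.36734694 242.26530612] 49 [ 0.4909 -0.0216  0.095 ]
scene 2 0.59 [315.4, 203.2] 420
med hsv [110. 201. 219.]
area 430 mark [319.83333333 201.26190476] 42 [ 0.4917 -0.0245  0.095 ]
['top'] [ 0.4654 -0.0204  0.0653] 0.089 yaw 3.74 mark 0.4874002883172547 -0.01893879187822545
['scene'] [ 0.4686 -0.0205  0.0681] 0.117 yaw 3.9 mark 0.4905218161240951 -0.018993110962273692
['top', 'scene'] [ 0.4662 -0.0205  0.0627] 0.216 yaw 3.59 mark 0.4881074453839645 -0.019073805714681827
((289.0163879394531, 250.55316162109375), (61.61275100708008, 46.82353210449219), 86.90594482421875)
```

Emit:
{"fn": "apply_moves", "kwargs": {"xyz": [[0,0,0],[0,0,0],[0,0,0],[0,0.045,0.02],[0,0.045,0.02],[0,0.045,0.02],[0,0.045,0.02],[0,0.045,0.02]], "twist": [6.4,6.4,6.4,0,0,0,0,0], "claw": [0,0,0,0,0,0,0,0]}}

```text
time_s: 1.8
tcp_pos: [0.3306, -0.3474, 0.2343]
ee_rot: [[-0.001, -0.034, 0.999], [-0.001, 0.999, 0.034], [-1.0, -0.001, -0.001]]
wrist_force: [2.1, 0.4, -0.3]
gripper_width: 0.361
```

Emit:
{"fn": "apply_moves", "kwargs": {"xyz": [[0,0.045,0.017],[0,0.045,0.017],[0,0.045,0.017],[0,0.045,0.017],[0,0.045,0.017],[0,0.045,0.017],[0,0.045,0.017],[0,0,0]], "twist": [-1.4,0,0,0,0,0,0,0], "claw": [0,0,0,0,0,0,0,0]}}

```text
time_s: 2.6
tcp_pos: [0.436, -0.0089, 0.2377]
ee_rot: [[0.011, -0.066, 0.998], [-0.001, 0.998, 0.066], [-1.0, -0.002, 0.011]]
wrist_force: [0.6, 0.4, 1.3]
gripper_width: 0.004
```

```bash
cat >> h.py <<'E'
def st():
    s=r.sense(); R=s['ee_rot']; print(s['time_s'],s['tcp_pos'].round(4) if hasattr(s['tcp_pos'],'round') else s['tcp_pos'],'yaw',np.degrees(np.arctan2(-np.array(R)[0,1],np.array(R)[1,1])).round(2),np.array(s['wrist_force']).round(1),s['gripper_width']); return s
E
python3 - <<'E'
from h import *
st()
p=cap('wrist','w1'); print(-p['view'][:3,:3].T@p['view'][:3,3])
for q in ['flap','press_mark']:
    for d in imaging.regions_of(q,p)[:2]: print(q,d['p'],d['centre'],d['mask'].sum(),ray(p,d['centre'],.095).round(4))
E
```

```text
2.6 [ 0.436  -0.0089  0.2377] yaw 3.81 [0.6 0.4 1.3] 0.003729451716443185
[ 0.35306745 -0.01376083  0.38451259]
flap 0.87 [253.3, 249.1] 2598 [ 0.4831 -0.0294  0.095 ]
press_mark 0.86 [252.9, 248.6] 2536 [ 0.4827 -0.0298  0.095 ]
```

View pics/w1.png

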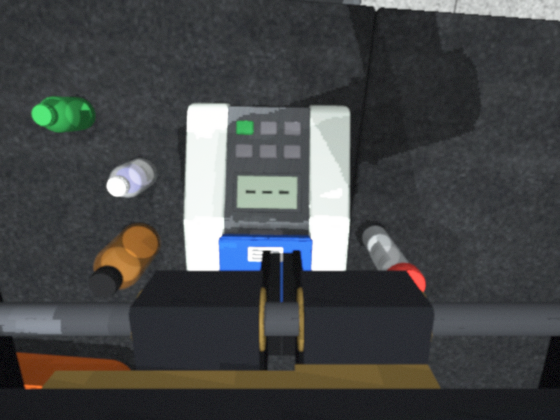

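Run:
```python
from h import *
p=imaging.capture('wrist')
for uv,z in [((266,254),.095),((220,237),.094),((311,238),.094),((265.5,237.5),.094)]: print(uv,ray(p,uv,z).round(4))
for v in [(.467,-.0205,.06),(.470,-.0205,.06)]:
    x,y,a=v
    for X,Y,z in [(7,-41,.094),(7,41,.094),(22,0,.095),(-100,0,.02)]:
        print(v,X,Y,proj(p,[x+(X*np.cos(a)-Y*np.sin(a))/1000,y+(X*np.sin(a)+Y*np.cos(a))/1000,z]).round(1))
```

```text
(266, 254) [ 0.4842 -0.0229  0.095 ]
(220, 237) [ 0.4714 -0.0628  0.094 ]
(311, 238) [0.4674 0.0146 0.094 ]
(265.5, 237.5) [ 0.4694 -0.0241  0.094 ]
(0.467, -0.0205, 0.06) 7 -41 [[222.  242.6]]
(0.467, -0.0205, 0.06) 7 41 [[317.9 243. ]]
(0.467, -0.0205, 0.06) 22 0 [[270.  259.3]]
(0.467, -0.0205, 0.06) -100 0 [[271.6 109.5]]
(0.47, -0.0205, 0.06) 7 -41 [[222.  245.9]]
(0.47, -0.0205, 0.06) 7 41 [[317.6 246.2]]
(0.47, -0.0205, 0.06) 22 0 [[269.8 262.4]]
(0.47, -0.0205, 0.06) -100 0 [[271.4 112.7]]
```

Emit:
{"fn": "apply_moves", "kwargs": {"xyz": [[0,-0.014,0.047],[0.04,0,0],[0.04,0,0],[0.03,0,0],[0,0,0]], "twist": [0,0,0,0,0], "claw": [0,0,0,0,0]}}

```text
time_s: 3.3
tcp_pos: [0.4845, -0.0337, 0.127]
ee_rot: [[0.016, -0.045, 0.999], [-0.001, 0.999, 0.045], [-1.0, -0.002, 0.016]]
wrist_force: [-1.5, -0.3, 0.5]
gripper_width: 0.006
```

Run:
```python
from h import *
st()
p=cap('wrist','w2');p=cap('scene','s2')
a=cv2.imread('pics/s2.png')[150:290,230:420]; cv2.imwrite('pics/s2b.png',cv2.resize(a,(760,560),interpolation=cv2.INTER_CUBIC))
```

```text
3.3 [ 0.4845 -0.0337  0.127 ] yaw 2.6 [-1.5 -0.3  0.5] 0.0063710872313865454
```

View pics/w2.png

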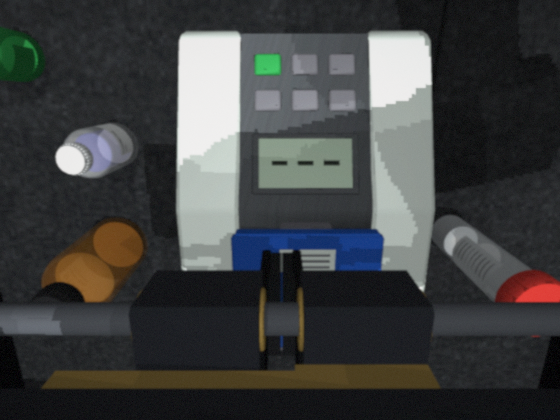

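View pics/s2b.png

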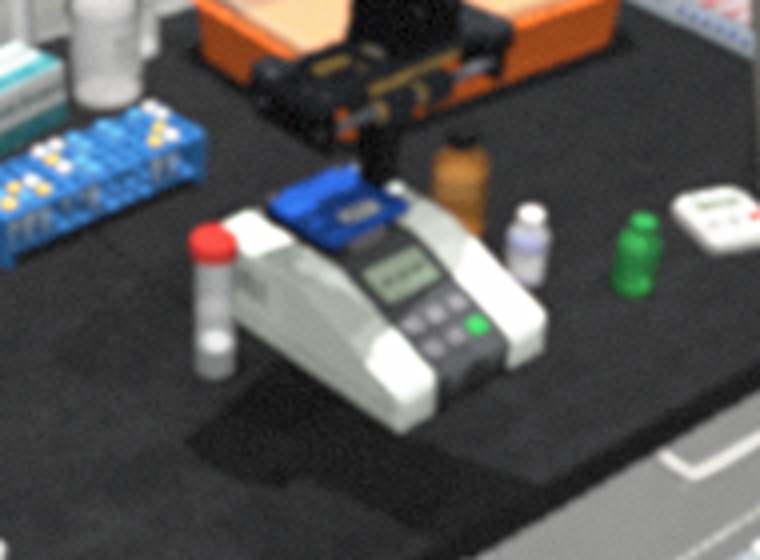

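Run:
```python
from h import *
p=imaging.capture('wrist')
for uv,z in [((308,262),.095),((233,234),.094),((382,232),.094),((180,35),.02),((432,36),.02)]: print(uv,ray(p,uv,z).round(4))
st()
```

```text
(308, 262) [ 0.4932 -0.0173  0.095 ]
(233, 234) [ 0.4791 -0.0587  0.094 ]
(382, 232) [0.4739 0.0211 0.094 ]
(180, 35) [ 0.3748 -0.1025  0.02  ]
(432, 36) [0.3675 0.0578 0.02  ]
3.45 [ 0.4886 -0.0322  0.132 ] yaw 2.78 [ 1.1 -0.7  0.6] 0.008363649431700705
```

Emit:
{"fn": "apply_moves", "kwargs": {"xyz": [[0,0.013,0],[0,0,0],[0.012,0,0],[0,0,0]], "twist": [-0.8,0,0,0], "claw": [0,0,0,0]}}

```text
time_s: 3.85
tcp_pos: [0.4918, -0.0172, 0.1265]
ee_rot: [[0.04, -0.065, 0.997], [0.004, 0.998, 0.064], [-0.999, 0.001, 0.041]]
wrist_force: [0.0, -0.3, -0.8]
gripper_width: 0.009
```

Run:
```python
from h import *
st()
```

```text
3.85 [ 0.4918 -0.0172  0.1265] yaw 3.7 [ 0.  -0.3 -0.8] 0.009099419363832678
```

Emit:
{"fn": "apply_moves", "kwargs": {"xyz": [[0.015,0,-0.002],[0.008,0,0],[0.006,0,0]], "twist": [0,0,0], "claw": [0,0,0]}}

```text
time_s: 4.15
tcp_pos: [0.4927, -0.0163, 0.1043]
ee_rot: [[0.045, -0.069, 0.997], [0.003, 0.998, 0.069], [-0.999, -0.0, 0.045]]
wrist_force: [-21.4, 5.3, 54.8]
gripper_width: 0.006
```

Emit:
{"fn": "apply_moves", "kwargs": {"xyz": [[-0.03,0,-0.01],[-0.04,0,-0.02],[-0.04,0,-0.02],[-0.04,0,-0.01],[0,0,0]], "twist": [0,0,0,0,0], "claw": [0,0,0,0,0]}}

```text
time_s: 4.65
tcp_pos: [0.4265, -0.0204, 0.2617]
ee_rot: [[0.053, -0.073, 0.996], [0.003, 0.997, 0.073], [-0.999, -0.001, 0.054]]
wrist_force: [1.0, -0.1, -0.3]
gripper_width: 0.004
```

Run:
```python
from h import *
s=st();print(np.array(s['ee_rot']).round(3))
p=cap('scene','s3')
a=cv2.imread('pics/s3.png')[130:290,230:420]; cv2.imwrite('pics/s3b.png',cv2.resize(a,(712,600),interpolation=cv2.INTER_CUBIC))
```

```text
4.65 [ 0.4265 -0.0204  0.2617] yaw 4.18 [ 1.  -0.1 -0.3] 0.003913200644948758
[[ 0.053 -0.073  0.996]
 [ 0.003  0.997  0.073]
 [-0.999 -0.001  0.054]]
```

View pics/s3b.png

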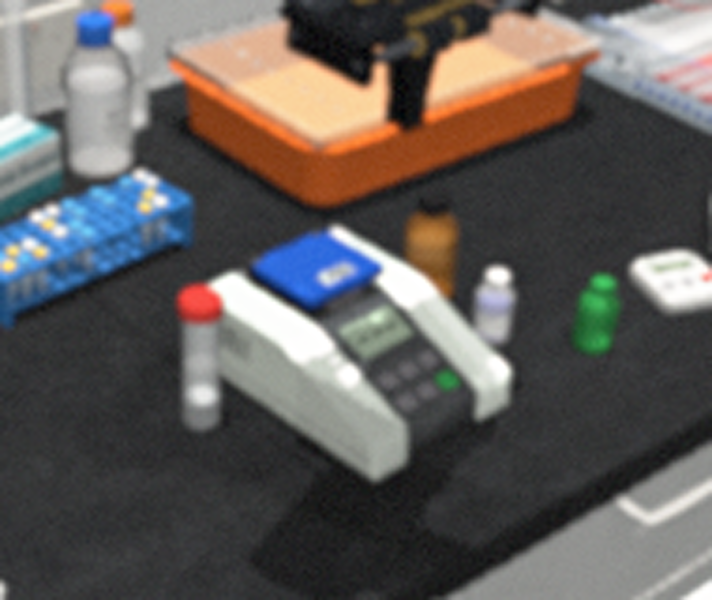

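Emit:
{"fn": "apply_moves", "kwargs": {"xyz": [[0,0,0],[0,0,0],[0,0,0],[0,0,0],[0,0,0],[0,0,0],[0,0,0],[0,0,0],[0,0,0],[0,0,0],[0,0,0],[0,0,0]], "twist": [0,0,0,0,0,0,0,0,0,0,0,0], "claw": [0,0,0,0,0,0,0,0,0,0,0,0]}}

```text
time_s: 5.9
tcp_pos: [0.4246, -0.0206, 0.2546]
ee_rot: [[0.039, -0.072, 0.997], [-0.0, 0.997, 0.072], [-0.999, -0.003, 0.039]]
wrist_force: [1.0, 0.3, -0.7]
gripper_width: 0.007
```

Run:
```python
from h import *
s=st();print(np.array(s['ee_rot']).round(3))
p=cap('scene','s4')
a=cv2.imread('pics/s4.png')[130:290,230:420]; cv2.imwrite('pics/s4b.png',cv2.resize(a,(712,600),interpolation=cv2.INTER_CUBIC))
p=cap('wrist','w4')
```

```text
5.9 [ 0.4246 -0.0206  0.2546] yaw 4.11 [ 1.   0.3 -0.7] 0.007017079640141213
[[ 0.039 -0.072  0.997]
 [-0.     0.997  0.072]
 [-0.999 -0.003  0.039]]
```

View pics/s4b.png

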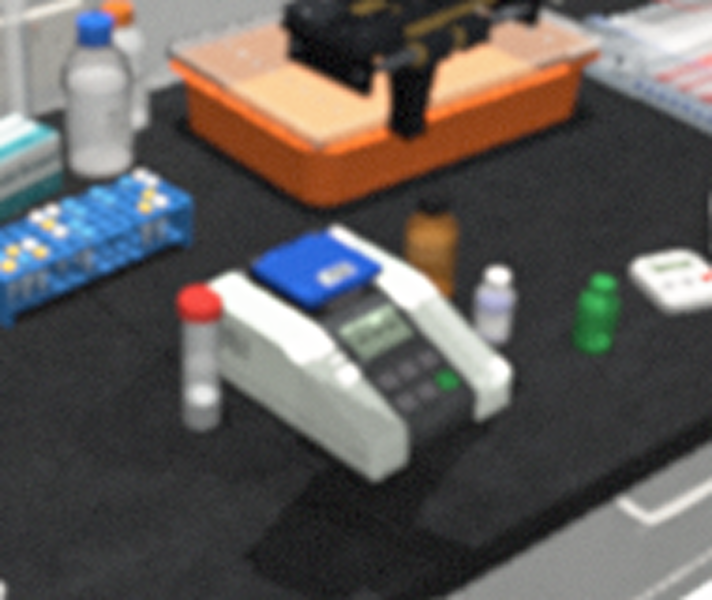

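View pics/w4.png

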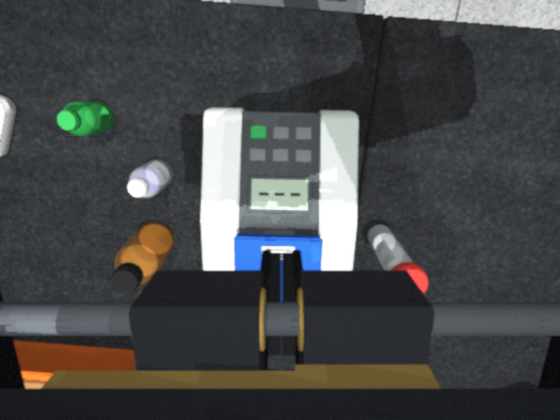

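Emit:
{"fn": "apply_moves", "kwargs": {"xyz": [[0.02,-0.002,0.04],[0.04,0,0.015],[0.04,0,0.004],[0.03,0,0],[0,0,0],[0,0,0]], "twist": [0.3,0,0,0,0,0], "claw": [0,0,0,0,0,0]}}

```text
time_s: 6.6
tcp_pos: [0.495, -0.0178, 0.127]
ee_rot: [[0.05, -0.068, 0.996], [0.001, 0.998, 0.068], [-0.999, -0.002, 0.05]]
wrist_force: [-0.1, 0.8, 1.5]
gripper_width: 0.007
```

Emit:
{"fn": "apply_moves", "kwargs": {"xyz": [[0.01,0,-0.008],[0.004,0,0],[0,0,0]], "twist": [0,0,0], "claw": [0,0,0]}}

```text
time_s: 6.9
tcp_pos: [0.4907, -0.0176, 0.1173]
ee_rot: [[0.059, -0.069, 0.996], [0.003, 0.998, 0.069], [-0.998, -0.001, 0.059]]
wrist_force: [0.7, 0.5, 0.0]
gripper_width: 0.007
```

Emit:
{"fn": "apply_moves", "kwargs": {"xyz": [[0.006,0,-0.003],[0.002,0,0],[0,0,0]], "twist": [0,0,0], "claw": [0,0,0]}}

```text
time_s: 7.2
tcp_pos: [0.4901, -0.0172, 0.1117]
ee_rot: [[0.065, -0.07, 0.995], [0.004, 0.998, 0.07], [-0.998, -0.0, 0.065]]
wrist_force: [0.8, 0.6, -0.9]
gripper_width: 0.004
```

Emit:
{"fn": "apply_moves", "kwargs": {"xyz": [[0.004,0,0],[0.002,0,0]], "twist": [0,0], "claw": [0,0]}}

```text
time_s: 7.4
tcp_pos: [0.4909, -0.0171, 0.1061]
ee_rot: [[0.066, -0.07, 0.995], [0.005, 0.998, 0.07], [-0.998, 0.0, 0.066]]
wrist_force: [-2.1, 0.1, 1.6]
gripper_width: 0.004
```

Emit:
{"fn": "apply_moves", "kwargs": {"xyz": [[0.002,0,0],[0.002,0,0]], "twist": [0,0], "claw": [0,0]}}

```text
time_s: 7.6
tcp_pos: [0.4909, -0.0172, 0.1038]
ee_rot: [[0.065, -0.071, 0.995], [0.004, 0.997, 0.071], [-0.998, -0.001, 0.065]]
wrist_force: [-9.9, 2.6, 22.5]
gripper_width: 0.005
```

Emit:
{"fn": "apply_moves", "kwargs": {"xyz": [[-0.006,0,0],[-0.006,0,0]], "twist": [0,0], "claw": [0,0]}}

```text
time_s: 7.8
tcp_pos: [0.4907, -0.017, 0.1163]
ee_rot: [[0.066, -0.072, 0.995], [0.004, 0.997, 0.072], [-0.998, -0.001, 0.066]]
wrist_force: [-0.0, -0.2, 0.4]
gripper_width: -0.001
```

Run:
```python
from h import *
s=st()
p=cap('scene','s5')
a=cv2.imread('pics/s5.png')[130:290,230:420]; cv2.imwrite('pics/s5b.png',cv2.resize(a,(712,600),interpolation=cv2.INTER_CUBIC))
```

```text
7.8 [ 0.4907 -0.017   0.1163] yaw 4.12 [-0.  -0.2  0.4] -0.001149558722050141
```

View pics/s5b.png

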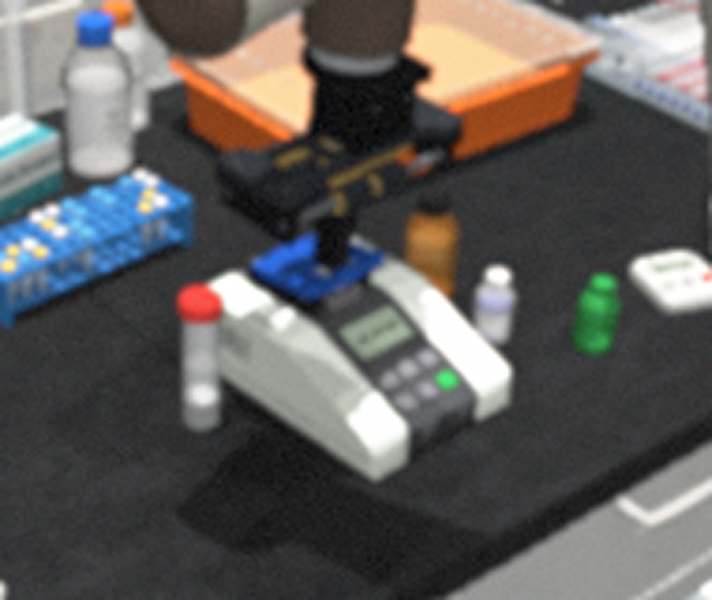

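Emit:
{"fn": "apply_moves", "kwargs": {"xyz": [[-0.01,0,-0.01],[-0.02,0,-0.02],[-0.03,0,-0.03],[-0.04,0,-0.02]], "twist": [0,0,0,0], "claw": [0,0,0,0]}}

```text
time_s: 8.25
tcp_pos: [0.4014, -0.0238, 0.2082]
ee_rot: [[0.054, -0.07, 0.996], [-0.0, 0.998, 0.07], [-0.999, -0.004, 0.054]]
wrist_force: [1.0, -0.4, 0.0]
gripper_width: 0.009
```

Run:
```python
from h import *
s=st()
p=cap('scene','s6')
a=cv2.imread('pics/s6.png')[130:290,230:420]; cv2.imwrite('pics/s6b.png',cv2.resize(a,(712,600),interpolation=cv2.INTER_CUBIC))
```

```text
8.25 [ 0.4014 -0.0238  0.2082] yaw 3.99 [ 1.  -0.4  0. ] 0.008879243350092299
```

View pics/s6b.png

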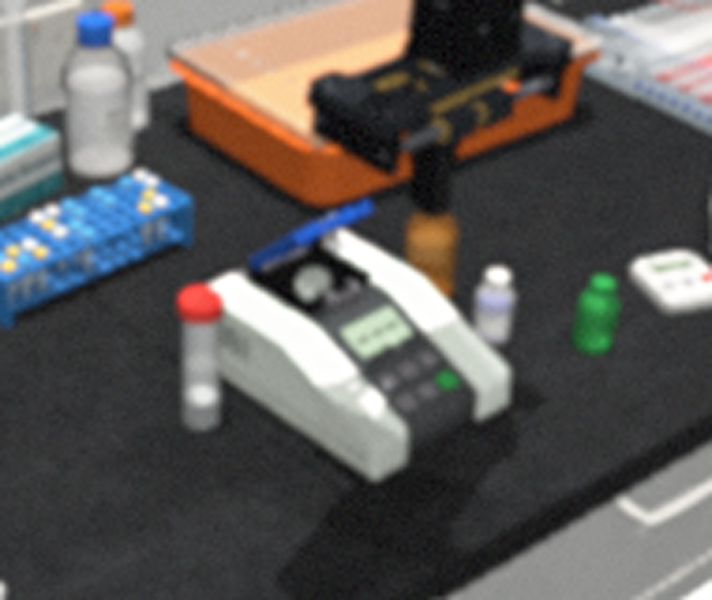

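Emit:
{"fn": "apply_moves", "kwargs": {"xyz": [[-0.02,0,0],[0,0,0],[0,0,0],[0,0,0],[0,0,0],[0,0,0],[0,0,0],[0,0,0],[0,0,0],[0,0,0]], "twist": [0,0,0,0,0,0,0,0,0,0], "claw": [0,0,0,0,0,0,0,0,0,0]}}

```text
time_s: 9.3
tcp_pos: [0.3995, -0.0241, 0.234]
ee_rot: [[0.064, -0.071, 0.995], [0.003, 0.998, 0.07], [-0.998, -0.001, 0.064]]
wrist_force: [0.9, 0.0, -0.5]
gripper_width: 0.003
```

Run:
```python
from h import *
s=st(); print(np.array(s['ee_rot']).round(3)[:,0])
for n in ['top','scene','wrist']:
    p=cap(n,n+'7')
    for d in imaging.regions_of('vial_cap',p)[:3]: print(n,d['p'],d['centre'],d['mask'].sum(),ray(p,d['centre'],.081).round(4))
a=cv2.imread('pics/scene7.png')[140:240,260:390]; b=cv2.imread('pics/top7.png')[200:300,240:370]
cv2.imwrite('pics/c7.png',cv2.resize(np.hstack([a,b]),(800,308),interpolation=cv2.INTER_CUBIC))
```

```text
9.3 [ 0.3995 -0.0241  0.234 ] yaw 4.04 [ 0.9  0.  -0.5] 0.0033894540322020085
[ 0.064  0.003 -0.998]
top 0.47 [287.2, 240.3] 39 [ 0.4979 -0.0124  0.081 ]
scene 0.59 [299.5, 187.8] 556 [ 0.6065 -0.0418  0.081 ]
scene 0.38 [313.2, 205.0] 54 [ 0.5043 -0.0107  0.081 ]
scene 0.17 [284.1, 225.6] 360 [0.4727 0.1209 0.081 ]
```

View pics/c7.png

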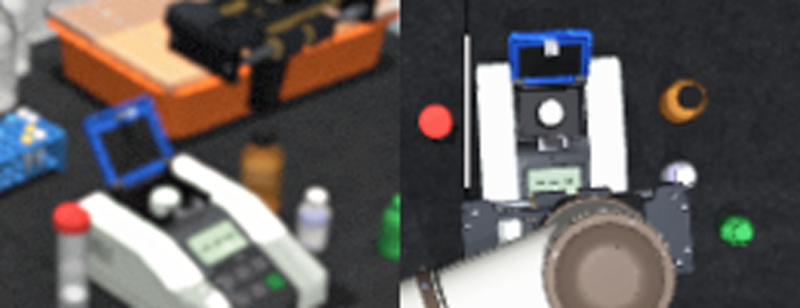

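View pics/wrist7.png

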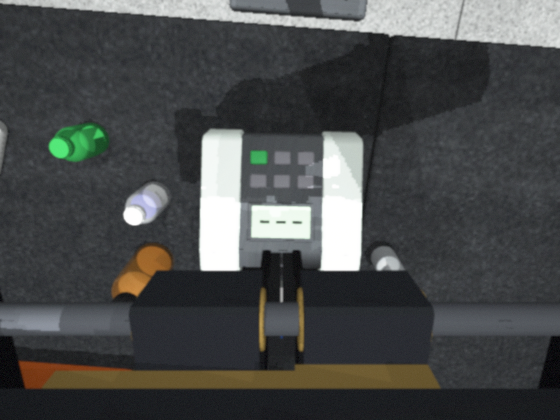

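Run:
```python
from h import *
for n,uv0 in [('top',(288.7,236.4)),('scene',(313.6,205))]:
    p=imaging.capture(n); g=p['pixels'].min(2).astype(int)
    u,v=map(round,uv0); w=g[v-5:v+6,u-5:u+6]; 
    m=np.zeros(g.shape,np.uint8); m[v-7:v+8,u-7:u+8]=g[v-7:v+8,u-7:u+8]>150
    k,l,s,c=cv2.connectedComponentsWithStats(m); i=l[v,u]; print(n,s[i],c[i],ray(p,c[i],.082).round(4))
x,y,a=.467,-.0205,.062
print([x+.046*np.cos(a),y+.046*np.sin(a)])
```

```text
top [285 232   8   8  50] [288.62 235.94] [ 0.5117 -0.0171  0.082 ]
scene [309 201   9   8  55] [312.96363636 204.07272727] [ 0.5074 -0.0124  0.082 ]
[np.float64(0.512911616317682), np.float64(-0.017649826830181223)]
```

Emit:
{"fn": "apply_moves", "kwargs": {"xyz": [[0.01,0,0.04],[0.03,0,0.035],[0.04,0,0.025],[0.03,0,0],[0,0,0],[0,0,0]], "twist": [0.3,0,0,0,0,0], "claw": [0,0,0,0,0,0]}}

```text
time_s: 10.3
tcp_pos: [0.5132, -0.0163, 0.1309]
ee_rot: [[0.074, -0.067, 0.995], [0.005, 0.998, 0.067], [-0.997, -0.0, 0.074]]
wrist_force: [0.0, 0.5, 0.4]
gripper_width: 0.004
```

Run:
```python
from h import *
s=st(); print(np.array(s['ee_rot']).round(3)[:,0])
p=cap('scene','s8')
a=cv2.imread('pics/s8.png')[130:250,250:390]; cv2.imwrite('pics/s8b.png',cv2.resize(a,(700,600),interpolation=cv2.INTER_CUBIC))
p=cap('wrist','w8')
```

```text
10.3 [ 0.5132 -0.0163  0.1309] yaw 3.83 [0.  0.5 0.4] 0.0040136020932025965
[ 0.074  0.005 -0.997]
```

View pics/s8b.png

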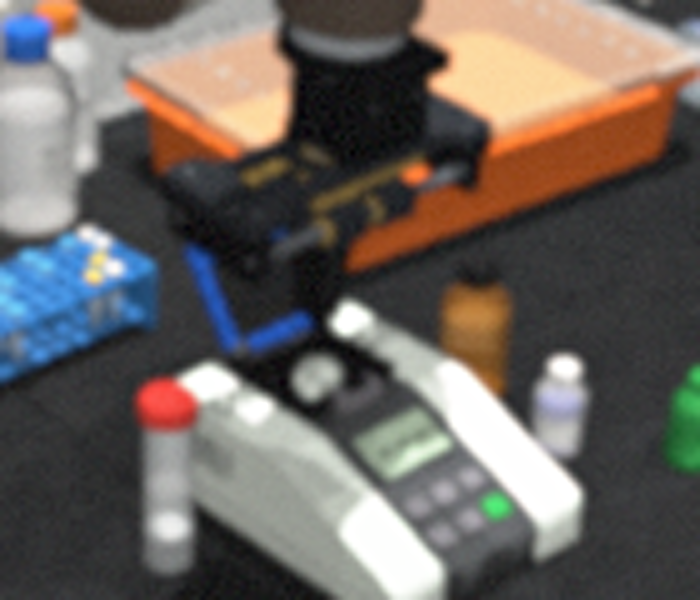

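View pics/w8.png

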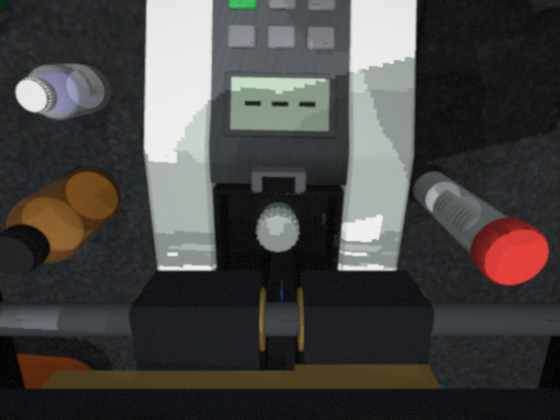

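Run:
```python
from h import *
s=st(); R=np.array(s['ee_rot']); print(R[:,0])
p=imaging.capture('wrist')
for z in (.080,.083): print(ray(p,(277,226),z).round(4))
t=np.array(s['tcp_pos'])+.014*R[:,0]; print('tip',t,proj(p,t))
```

```text
10.4 [ 0.513  -0.0162  0.1317] yaw 3.82 [-1.4 -0.5 -0.7] 0.005712606467581482
[ 0.07502066  0.00564075 -0.99716603]
[ 0.5068 -0.0184  0.08  ]
[ 0.5055 -0.0185  0.083 ]
tip [ 0.51402482 -0.0161291   0.1177381 ] [[279.98837177 271.43473634]]
```

Emit:
{"fn": "apply_moves", "kwargs": {"xyz": [[0.015,-0.001,-0.006],[0.01,0,-0.001],[0.006,0,-0.001],[0,0,0]], "twist": [0,0,0,0], "claw": [0,0,0,0]}}

```text
time_s: 10.85
tcp_pos: [0.5102, -0.0165, 0.106]
ee_rot: [[0.089, -0.068, 0.994], [0.009, 0.998, 0.068], [-0.996, 0.003, 0.089]]
wrist_force: [-0.6, -0.2, -0.2]
gripper_width: 0.01
```

Emit:
{"fn": "apply_moves", "kwargs": {"xyz": [[0.007,0,-0.001],[0.004,0,0],[0.003,0,-0.001]], "twist": [0,0,0], "claw": [0,0,0]}}

```text
time_s: 11.15
tcp_pos: [0.5114, -0.0161, 0.0931]
ee_rot: [[0.094, -0.07, 0.993], [0.01, 0.998, 0.069], [-0.996, 0.003, 0.095]]
wrist_force: [0.6, -1.3, 3.7]
gripper_width: -0.0
```

Emit:
{"fn": "apply_moves", "kwargs": {"xyz": [[0.003,0,0],[0.003,0,-0.001],[0.002,0,0]], "twist": [0,0,0], "claw": [0,0,0]}}

```text
time_s: 11.45
tcp_pos: [0.5116, -0.0162, 0.0856]
ee_rot: [[0.095, -0.07, 0.993], [0.009, 0.998, 0.07], [-0.995, 0.003, 0.095]]
wrist_force: [-8.4, 2.8, 20.7]
gripper_width: 0.008
```

Emit:
{"fn": "apply_moves", "kwargs": {"xyz": [[0.001,0,0],[0.001,0,0],[0,0,0]], "twist": [0,0,0], "claw": [0,0,0]}}

```text
time_s: 11.75
tcp_pos: [0.5115, -0.0161, 0.0862]
ee_rot: [[0.095, -0.071, 0.993], [0.009, 0.997, 0.071], [-0.995, 0.002, 0.095]]
wrist_force: [0.2, -0.4, 0.6]
gripper_width: 0.004
```

Emit:
{"fn": "apply_moves", "kwargs": {"xyz": [[-0.02,0,0],[-0.04,0,0],[-0.05,0,0],[-0.05,0,0.01],[0,0,0.04],[0.01,0,0.04],[0.01,0,0.04],[0,0,0],[0,0,0]], "twist": [0,0,0,0,0,0,0,0,0], "claw": [0,0,0,0,0,0,0,0,0]}}

```text
time_s: 12.65
tcp_pos: [0.6293, -0.008, 0.2391]
ee_rot: [[0.091, -0.07, 0.993], [0.01, 0.998, 0.069], [-0.996, 0.004, 0.091]]
wrist_force: [0.2, 0.5, 1.1]
gripper_width: 0.001
```

Run:
```python
from h import *
s=st(); print(np.array(s['ee_rot']).round(3)[:,0])
p=cap('scene','s9')
a=cv2.imread('pics/s9.png')[100:240,250:390]; cv2.imwrite('pics/s9b.png',cv2.resize(a,(600,600),interpolation=cv2.INTER_CUBIC))
p=cap('wrist','w9')
```

```text
12.65 [ 0.6293 -0.008   0.2391] yaw 4.01 [0.2 0.5 1.1] 0.0011493402431264053
[ 0.091  0.01  -0.996]
```

View pics/s9b.png

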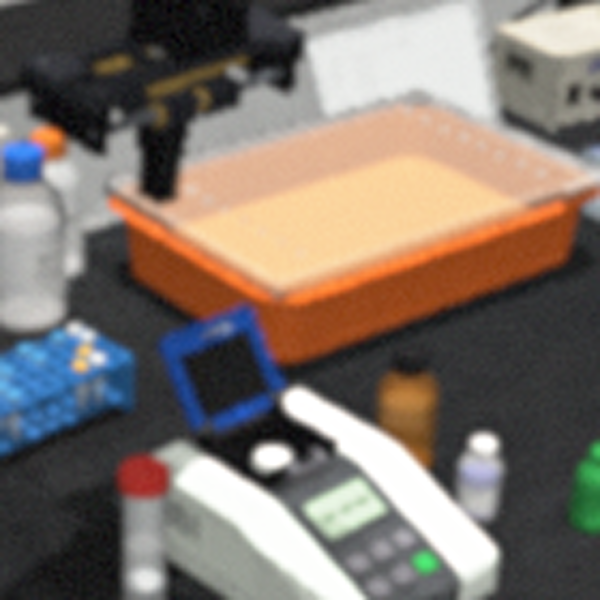

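View pics/w9.png

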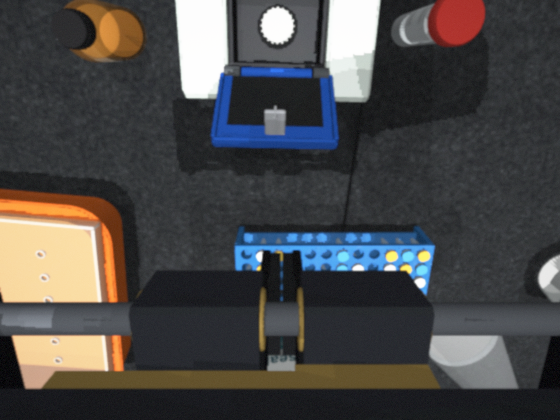

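Run:
```python
from h import *
s=st()
p=imaging.capture('wrist')
print(ray(p,(275,146),.141).round(4), ray(p,(275,140),.145).round(4), 'cap',ray(p,(277,25),.071).round(4))
```

```text
12.75 [ 0.6284 -0.008   0.2393] yaw 4.02 [0.4 0.1 0.2] 0.005615298003550219
[ 0.5871 -0.0142  0.141 ] [ 0.5823 -0.0144  0.145 ] cap [ 0.5108 -0.0185  0.071 ]
```

Emit:
{"fn": "apply_moves", "kwargs": {"xyz": [[0.035,0,0],[0.04,0,-0.004],[0.025,0,-0.004],[0,0,0],[0,0,0]], "twist": [0,0,0,0,0], "claw": [0,0,0,0,0]}}

```text
time_s: 13.3
tcp_pos: [0.6279, -0.0076, 0.1433]
ee_rot: [[0.101, -0.072, 0.992], [0.011, 0.997, 0.071], [-0.995, 0.004, 0.101]]
wrist_force: [0.4, 0.2, 1.1]
gripper_width: 0.009
```

Emit:
{"fn": "apply_moves", "kwargs": {"xyz": [[0.008,0,-0.01],[0,0,-0.02],[-0.002,0,-0.02],[-0.002,0,-0.02],[0,0,0]], "twist": [0,0,0,0,0], "claw": [0,0,0,0,0]}}

```text
time_s: 13.8
tcp_pos: [0.5738, -0.01, 0.1506]
ee_rot: [[0.149, -0.079, 0.986], [0.018, 0.997, 0.077], [-0.989, 0.006, 0.15]]
wrist_force: [0.4, -0.3, -0.5]
gripper_width: 0.006
```

Run:
```python
from h import *
s=st(); print(np.array(s['ee_rot']).round(3)[:,0])
p=cap('scene','s10')
a=cv2.imread('pics/s10.png')[120:240,250:390]; cv2.imwrite('pics/s10b.png',cv2.resize(a,(700,600),interpolation=cv2.INTER_CUBIC))
```

```text
13.8 [ 0.5738 -0.01    0.1506] yaw 4.53 [ 0.4 -0.3 -0.5] 0.005773659133880059
[ 0.149  0.018 -0.989]
```

View pics/s10b.png

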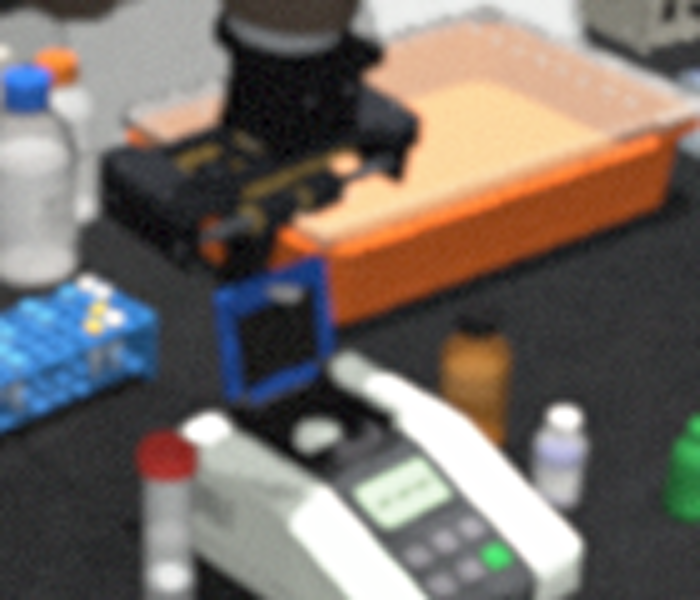

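Emit:
{"fn": "apply_moves", "kwargs": {"xyz": [[0.008,0,-0.008],[0.006,0,-0.01],[0,0,0]], "twist": [0,0,0], "claw": [0,0,0]}}

```text
time_s: 14.15
tcp_pos: [0.5628, -0.0101, 0.1363]
ee_rot: [[0.16, -0.08, 0.984], [0.019, 0.997, 0.078], [-0.987, 0.007, 0.161]]
wrist_force: [1.3, -0.1, 0.4]
gripper_width: 0.004
```

Emit:
{"fn": "apply_moves", "kwargs": {"xyz": [[0,0,-0.01],[-0.002,0,-0.01],[0,0,0]], "twist": [0,0,0], "claw": [0,0,0]}}

```text
time_s: 14.45
tcp_pos: [0.5436, -0.0113, 0.1343]
ee_rot: [[0.163, -0.081, 0.983], [0.02, 0.997, 0.079], [-0.986, 0.007, 0.164]]
wrist_force: [1.8, 0.0, 2.1]
gripper_width: 0.003
```

Emit:
{"fn": "apply_moves", "kwargs": {"xyz": [[-0.003,0,-0.01],[-0.003,0,-0.01],[0,0,0]], "twist": [0,0,0], "claw": [0,0,0]}}

```text
time_s: 14.75
tcp_pos: [0.5241, -0.0124, 0.1373]
ee_rot: [[0.167, -0.082, 0.982], [0.021, 0.997, 0.08], [-0.986, 0.007, 0.168]]
wrist_force: [0.0, -0.2, 1.7]
gripper_width: 0.005
```

Run:
```python
from h import *
s=st(); print(np.array(s['ee_rot']).round(3)[:,0])
p=cap('scene','s11')
a=cv2.imread('pics/s11.png')[120:240,250:390]; cv2.imwrite('pics/s11b.png',cv2.resize(a,(700,600),interpolation=cv2.INTER_CUBIC))
```

```text
14.75 [ 0.5241 -0.0124  0.1373] yaw 4.71 [ 0.  -0.2  1.7] 0.004893239713397038
[ 0.167  0.021 -0.986]
```

View pics/s11b.png

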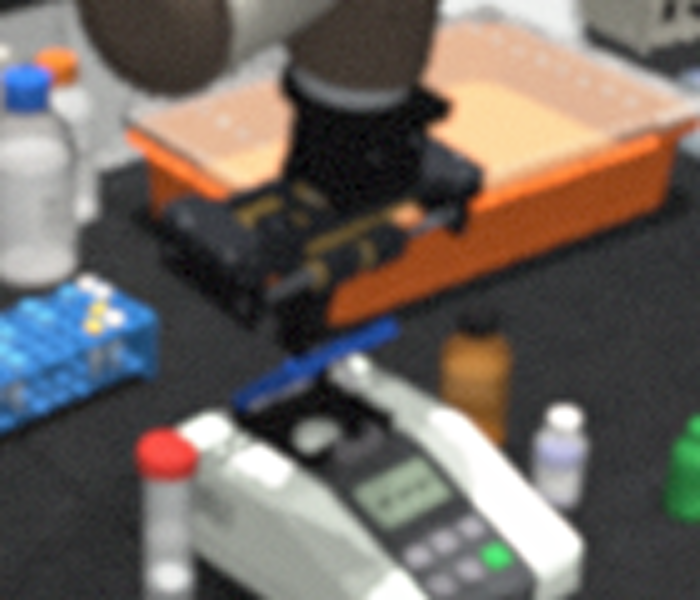

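Emit:
{"fn": "apply_moves", "kwargs": {"xyz": [[0.004,-0.001,-0.009],[0.004,-0.002,-0.009],[0.005,-0.001,-0.008],[0,0,0]], "twist": [0,0,0,0], "claw": [0,0,0,0]}}

```text
time_s: 15.2
tcp_pos: [0.5012, -0.0181, 0.1192]
ee_rot: [[0.17, -0.083, 0.982], [0.021, 0.997, 0.08], [-0.985, 0.007, 0.171]]
wrist_force: [0.2, 1.4, 1.4]
gripper_width: 0.005
```

Emit:
{"fn": "apply_moves", "kwargs": {"xyz": [[0.004,0,-0.004],[0.003,0,-0.003],[0,0,0]], "twist": [0,0,0], "claw": [0,0,0]}}

```text
time_s: 15.5
tcp_pos: [0.4959, -0.0188, 0.1112]
ee_rot: [[0.172, -0.084, 0.982], [0.021, 0.996, 0.081], [-0.985, 0.006, 0.173]]
wrist_force: [0.5, 1.2, 1.9]
gripper_width: 0.007
```

Emit:
{"fn": "apply_moves", "kwargs": {"xyz": [[0.002,0,0],[0.002,0,-0.001]], "twist": [0,0], "claw": [0,0]}}

```text
time_s: 15.7
tcp_pos: [0.495, -0.019, 0.1065]
ee_rot: [[0.17, -0.084, 0.982], [0.02, 0.996, 0.081], [-0.985, 0.006, 0.172]]
wrist_force: [1.9, -0.3, 4.6]
gripper_width: 0.008
```

Emit:
{"fn": "apply_moves", "kwargs": {"xyz": [[0.002,0,0],[0.002,0,0]], "twist": [0,0], "claw": [0,0]}}

```text
time_s: 15.9
tcp_pos: [0.4952, -0.0191, 0.1039]
ee_rot: [[0.169, -0.084, 0.982], [0.019, 0.996, 0.082], [-0.985, 0.005, 0.17]]
wrist_force: [-9.8, 3.5, 26.7]
gripper_width: 0.004
```

Emit:
{"fn": "apply_moves", "kwargs": {"xyz": [[-0.006,0,0],[-0.006,0,0],[-0.02,0,0],[-0.04,0,0],[-0.04,0,0],[0,0,-0.03],[0,0,-0.03],[0,0,0],[0,0,0],[0,0,0]], "twist": [0,0,0,0,0,0,0,0,0,0], "claw": [0,0,0,0,0,0,0,0,0,0]}}

```text
time_s: 16.9
tcp_pos: [0.4045, -0.0295, 0.2013]
ee_rot: [[0.139, -0.079, 0.987], [0.013, 0.997, 0.078], [-0.99, 0.002, 0.139]]
wrist_force: [0.3, 0.0, 0.3]
gripper_width: 0.004
```

Run:
```python
from h import *
s=st(); print(np.array(s['ee_rot']).round(3)[:,0])
p=cap('scene','s12'); a=p['pixels'][120:260,250:390,::-1]
p=cap('top','t12'); b=p['pixels'][190:330,230:370,::-1]
cv2.imwrite('pics/c12.png',cv2.resize(np.hstack([a,b]),(800,400),interpolation=cv2.INTER_CUBIC))
```

```text
16.9 [ 0.4045 -0.0295  0.2013] yaw 4.5 [0.3 0.  0.3] 0.004359449382366376
[ 0.139  0.013 -0.99 ]
```

View pics/c12.png

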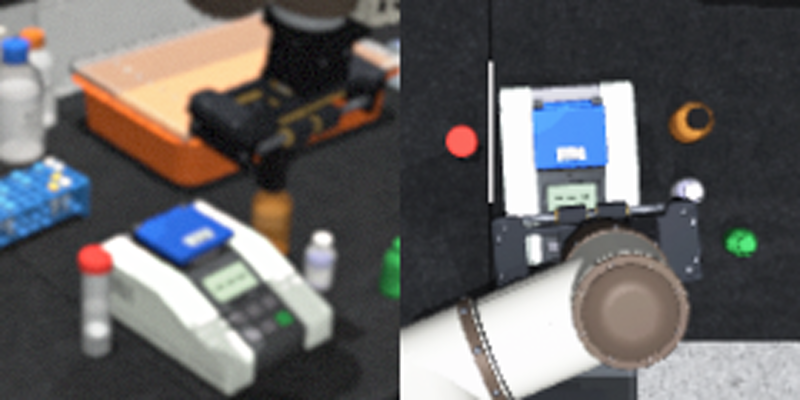

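View pics/s12.png

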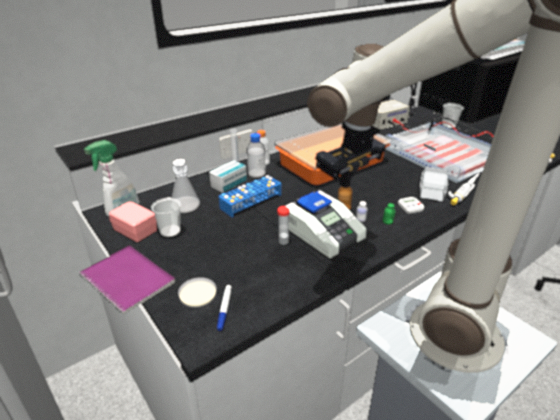

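Emit:
{"fn": "apply_moves", "kwargs": {"xyz": [[-0.02,0,0],[0,0,0],[0,0,0],[0,0,0],[0,0,0],[0,0,0]], "twist": [0,0,0,0,0,0], "claw": [0,0,0,0,0,0]}}

```text
time_s: 17.6
tcp_pos: [0.4031, -0.0296, 0.2185]
ee_rot: [[0.132, -0.077, 0.988], [0.01, 0.997, 0.076], [-0.991, 0.0, 0.133]]
wrist_force: [0.3, 0.8, -0.5]
gripper_width: 0.006
```

Run:
```python
from h import *
p=cap('scene','s13'); a=cv2.imread('pics/scene0.png').astype(int); b=p['pixels'][:,:,::-1].astype(int)
d=cv2.blur(np.abs(a-b).mean(2),(3,3))
print('flap area mean diff',d[190:215,298:332].mean(),'max',d[190:215,298:332].max(),'s3 ref',cv2.blur(np.abs(a-cv2.imread('pics/s3.png').astype(int)).mean(2),(3,3))[190:215,298:332].max())
print('bystanders',[ (n,d[y0:y1,x0:x1].mean().round(1)) for n,(x0,y0,x1,y1) in dict(tube=(272,200,294,250),dish=(175,275,220,310),beaker=(150,195,185,240),marker=(212,280,236,332),dye=(354,198,370,224)).items()])
st(); job.finish_job()
```

```text
flap area mean diff 12.866143790849666 max 36.51851851851854 s3 ref 29.296296296296298
bystanders [('tube', np.float64(15.3)), ('dish', np.float64(16.4)), ('beaker', np.float64(23.9)), ('marker', np.float64(14.6)), ('dye', np.float64(20.1))]
17.65 [ 0.4031 -0.0296  0.2185] yaw 4.43 [-0.2 -0.7  0.3] 0.004299200304103177
the job is handed in; nothing more can be done
```

The job is handed in at 17.65 s of the 54 s allowed: the flap was popped open, the vial pushed home, and the flap swung back and latched.

- **Opening the flap:** My first press was hard (about 55 N at the wrist) and left the flap shut. A second, gentler press (about 22 N) opened it, and the pictures showed it fully open before I touched the vial.
- **Vial:** I pushed the cap down until it met a firm stop at about 21 N. The fingertip was then about 71 mm above the bench, which is the height given for fully home.
- **Closing the flap:** I pushed it over from behind and pressed it to its stop at about 27 N. About 0.7 s after letting go, the scene and top pictures showed it lying flat, so it was holding by itself. After the earlier release it had swung well open within 0.45 s.
- **Last checks:** Wrist force was near zero and the gripper was clear of everything.

**Checks that disagreed or were weak:**
- The before-and-after image comparison proved little. Mean differences were 13–24 grey levels everywhere, in the flap area and around the bystanders, with no fixed threshold to judge by.
- I judged the bystanders by eye as standing where they were, and did not measure their positions.
- The tool drifted to almost 10° off vertical over the run. That caused no unwanted contact that I saw.

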